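Fit the fume filter and clamp its drawer

TASK

Set the flat rectangular filter cartridge the right way up in the pocket of the fume unit's open drawer, then gently push the drawer fully home until it clicks in, and finally throw the clamp lever on top of the unit into its marked middle notch so that it stands upright. Set the cartridge down rather than dropping it, do not slam the drawer, and leave the other things on the bench where they are.

Things in the scene. Friction and masses are not known exactly. Their poses are not given: they have to be found in the camera images.
- unit: Fixed black fume-filter unit, a low box 260 wide (y), 240 deep (x), 105 high, with a drawer in the middle of its front and a clamp lever on its top left. Origin: foot of the front face, middle of its width; x points into the unit (away from the robot), y to the left, z up.
- drawer (a joint): Filter drawer: opening in m. 0 = fully home, back of the front panel against the unit; it slides out toward the robot to 0.165. A spring detent resists at about 0.017 to 0.007 and pulls the drawer home below that; about 8 N is enough to push it in.
- drawer_face (a point): Centre of the outer face of the drawer's flat grey front panel (panel 210 wide, 78 high, from 12 to 90 above the bench, 18 thick, so its outer face stands 18 in front of the unit when home; its dark pull plate is flush). Moves with the drawer; same axes as the unit.
- pocket (a point): Centre of the floor of the rectangular pocket in the front of the drawer, 18 above the bench. Pocket: 106 in x, 146 in y, sides and rear wall 27 high above the floor, front panel 72 above the floor. Moves with the drawer; same axes as the unit. The opening of the unit leaves 74 above the floor.
- cartridge: Loose grey filter cartridge: flat panel 90 (x) x 130 (y) x 32 high with white pleats on top and an upright grip rib in the middle of the top, 12 thick (x), 60 long (y), 28 high (60 overall height). Origin: centre of the underside, z up. A half turn makes no difference. 0.2 to 0.4 kg.
- lever (a joint): Clamp lever angle in rad, about the unit's y axis: 0 = upright in the middle notch (marked by a raised white bar on the quadrant plate); negative leans toward the robot, positive away; end notches at -0.6 and 0.6, where it stops. Spring detents hold it in each notch; humps at -0.3 and 0.3.
- lever_grip (a point): Centre of the lever's round black grip, 80 from the pivot along the lever; the grip is 26 in diameter and 45 long along the lever (its end is 100 from the pivot), on a rod 10 in diameter. Moves with the lever.
- lever_pivot (a point): Pivot of the lever on the unit, 119 above the bench; 50 behind the unit's front face and 85 left of its middle. The quadrant plate, radius 38, stands 17 to 21 left of it.
- canister: Bystander: round filter canister, diameter 84, height 70, upright (does not belong in the drawer). Origin: its underside.
- jar: Bystander: small closed white jar, diameter 52, height 55, standing on top of the filter unit. Origin: its underside.
- spool: Bystander: upright metal spool, diameter 64, height 50. Origin: its underside.
- bottle: Bystander: upright clear bottle with a black cap, diameter 60, height 160. Origin: its underside.
- board: Bystander: green circuit board lying flat, 120 x 90, up to 14 high. Origin: its underside.
- driver: Bystander: screwdriver lying on the bench, 180 long. Origin: its underside.
Things that resemble listed ones, but are neither listed nor needed, are in the scene too. What is shaped like the cartridge but blue, orange or pink is not meant.

How it is judged:
By the outcome, as a careful person would: the job done as asked, in the order asked, and still so for the second after the job is handed in, with the robot touching nothing.
It also fails if it takes over 64 s, if anything falls off the work surface, if the arm or the gripper's body presses on something with over 40 N, if the wrist force passes 120 N, or if a joint passes its speed limit or range.

ROBOT

A 6-joint arm with a two-finger parallel gripper is mounted at the origin on the work surface. World frame = base frame: x ahead of the robot, y to its left, z up, the work surface at z = 0. Lengths are in mm, angles in rad, forces in N, time in s.
With the tool pointing down it reaches from about 275 to 1000 mm from the base axis. Payload 8.4 kg.
Tool frame: the origin (TCP) lies on the centre line of the jaws, within the pads' length; the fingertips stand 25 mm ahead of it and the grasp point (between the pads) lies 6 mm ahead of it; z points along the fingers, x is the direction in which the jaws open and shut, and the axes are right-handed (so a half turn about z gives the same grasp; the last joint's range is limited). The gripper opens to 85 mm and grips with 20 to 120 N. Pads are 22 mm wide; open, the fingers measure 114 mm over their backs; the gripper's body (76 mm by 85 mm) begins 54 mm behind the grasp point. The pads swing forward as they close: fully open they stand 13 mm farther back than shut.
Start: joints at [1.306, 0.353, 1.633, -0, 1.155, -0.002], TCP at [162.364, 603.544, 227.581] pointing down, gripper open.
Joint ranges: [-2.63, 2.63], [-0.92, 2.1], [0.06, 2.66], [-1.3, 4.44], [0, 2.69], [-3.02, 3.02]. Speed limits (rad/s): [2.22, 2.22, 2.79, 3.14, 3.14, 3.14].

INTERFACE

Orientations are given as [roll, pitch, yaw] about the fixed x, y, z axes, in that order (R = Rz(yaw) Ry(pitch) Rx(roll)).
In Python, from rig import r gives the robot as it stands. The module is installed in compiled form; this text tells all that it offers.
- The arm moves only by the tool jog_arm, never from a script. Its argument "deltas" is a list of rows, each an object with "gripper": the gripper command: -1 is fully open, 1 is shut, values between are in proportion; "translation": the shift along the world's x, y, z in units of 10 cm (1.0 is 10 cm), a list of three; "dr": the turn, a rotation vector about the world's x, y, z in units of pi/2 rad (1.0 is pi/2 rad), a list of three. In form: [{"gripper": gripper, "translation": [x, y, z], "dr": [wx, wy, wz]}, ...]. A call has 1 to 12 rows; each row shifts and turns the commanded pose from where the row before left it; what a row does not reach is not made up. A row lasts 1/12 s, in which the tool goes at most 41.7 mm and 7.16 degrees, less where a joint would pass 70% of its speed; a pose out of reach is approached as far as the arm can. A call with a number of a shift or a turn outside -1 to 1 is refused whole. A call with a gripper value outside its range is refused whole. The fingers move at their own pace and stop on an object; "squeeze" is the grip in N (left out, the last holds). Time passes only in rows, so rows that do not move let the fingers close. It gives the time, the measured TCP pose, the force and the opening at its end, in the units of the state.
- r.sense(): the state, without advancing time (a new reading comes with each control period).
- r.grab_frame(name): name is "scene" or "top" or "wrist"; returns the picture (384x512x3 uint8, blue, green, red); there is no depth.
- r.calibration(name): a dict with "mtx" (3x3 intrinsics, pixels), "world_from_camera" (4x4, takes a point from camera to world coordinates). Camera axes: x right, y down, z forward; pixel columns grow to the right and rows downward; lengths in mm; the calibration is good to about 2 mm. A picture is of the moment at which its call begins: read the wrist's pose just before it. calibration takes no time and is no camera call; for the wrist camera it gives the pose at the moment of the call.
- r.sign_off(): hands the job in, once; it reports no verdict.
The state is a dict: "clock": time; "qpos": joint angles; "qvel": joint speeds; "joint_efforts": joint torques, N m; "eef_pos": TCP position; "tcp_rot": TCP orientation; "contact_force": force on the tool from outside, world axes, zero at the start; "wrist_torque": the same for the moment, N m; "opening": opening from 0.0 (shut) to 1.0 (fully open).
Only numpy, scipy, OpenCV 4.12 (cv2) and the standard library are available. Lean on these libraries where they do the work, as an engineer would, in place of code of your own. Each camera call takes 0.05 s, during which the arm holds its last target. There are 200 camera calls.

## Working session

There is one attempt and no reset: what is moved stays moved. The work goes in short steps, Python scripts to look and compute and a tool call to move; the robot and the scene stay as the last step left them, time stands still between calls to the robot, and variables do not carry over. Pictures are saved under pics/ and viewed, about 8 in all and at most 12, crops included, and the job is handed in when it is done.

Besides the shell and the picture viewer there is one more tool, called after "Call:" as a command line: name --argument value ..., lists and objects as JSON in quotes. jog_arm: Moves the arm, as the interface text tells. Shifts and turns lie within -1 to 1; 1 stands for 10 cm of shift or pi/2 rad of turn. Its arguments: {"type":"object","properties":{"deltas":{"type":"array"},"squeeze":{"type":"number"}},"required":["deltas"]}

```bash
mkdir -p pics; cat > h.py <<'E'
import numpy as np, cv2
from rig import r
def snap(n,name):
    im=r.grab_frame(n); cv2.imwrite(f'pics/{name}.png',im); return im
def ray(n,u,v,z,c=None):
    c=c or r.calibration(n); K=np.array(c['mtx']);T=np.array(c['world_from_camera'])
    d=T[:3,:3]@np.linalg.solve(K,[u,v,1]); o=T[:3,3]
    return (o+d*(z-o[2])/d[2]).round(1)
def proj(n,p,c=None):
    c=c or r.calibration(n); K=np.array(c['mtx']);T=np.linalg.inv(np.array(c['world_from_camera']))
    q=K@(T[:3,:3]@np.array(p,float)+T[:3,3]); return (q[:2]/q[2]).round(1)
E
python3 - <<'E'
from h import *
a=snap('scene','s0');b=snap('top','t0')
cv2.imwrite('pics/t0b.png',cv2.resize(b,(800,600),interpolation=cv2.INTER_CUBIC))
cv2.imwrite('pics/s0b.png',cv2.resize(a,(800,600),interpolation=cv2.INTER_CUBIC))
for n in('scene','top'):
    T=np.array(r.calibration(n)['world_from_camera']);print(n,T.round(2).tolist(),np.array(r.calibration(n)['mtx']).round(1).tolist())
print(r.sense())
E
```

```text
scene [[0.43, 0.46, -0.77, 1309.22], [0.9, -0.24, 0.36, -391.86], [-0.02, -0.85, -0.52, 665.81], [0.0, 0.0, 0.0, 1.0]] [[376.1, 0.0, 261.6], [0.0, 376.1, 195.3], [0.0, 0.0, 1.0]]
top [[0.06, -0.97, 0.24, 274.89], [-1.0, -0.06, 0.01, -26.33], [0.0, -0.24, -0.97, 1213.49], [0.0, 0.0, 0.0, 1.0]] [[351.8, 0.0, 253.4], [0.0, 351.8, 190.9], [0.0, 0.0, 1.0]]
{'clock': 0.1, 'qpos': array([ 1.30560181e+00,  3.53576848e-01,  1.63405638e+00,  1.91221954e-05,
        1.15517634e+00, -2.39473974e-03]), 'qvel': array([ 0.00012097, -0.00266881, -0.00143468, -0.00027013,  0.00096516,
        0.00051609]), 'joint_efforts': array([-1.00868085e-03, -6.06358409e+01, -3.42817211e+01,  6.75209230e-05,
        3.95436931e-03, -5.10882694e-05]), 'eef_pos': array([162.24620966, 603.13700758, 226.93947135]), 'tcp_rot': array([-3.14157225e+00,  1.21686318e-03,  1.30798884e+00]), 'contact_force': array([-0.77429998,  0.13961833,  0.32213819]), 'wrist_torque': array([0.04064482, 0.02135039, 0.0396136 ]), 'opening': 1.0013159016379773}
```

View pics/t0b.png

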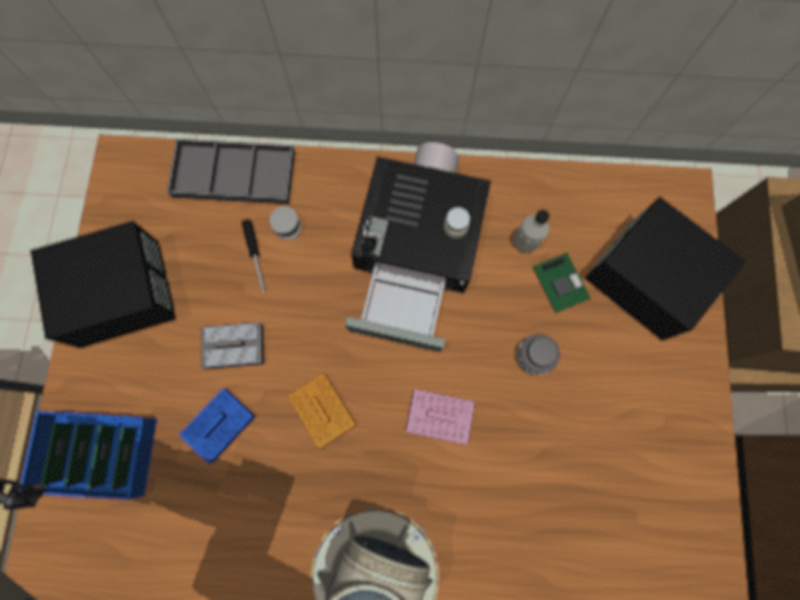

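View pics/s0b.png

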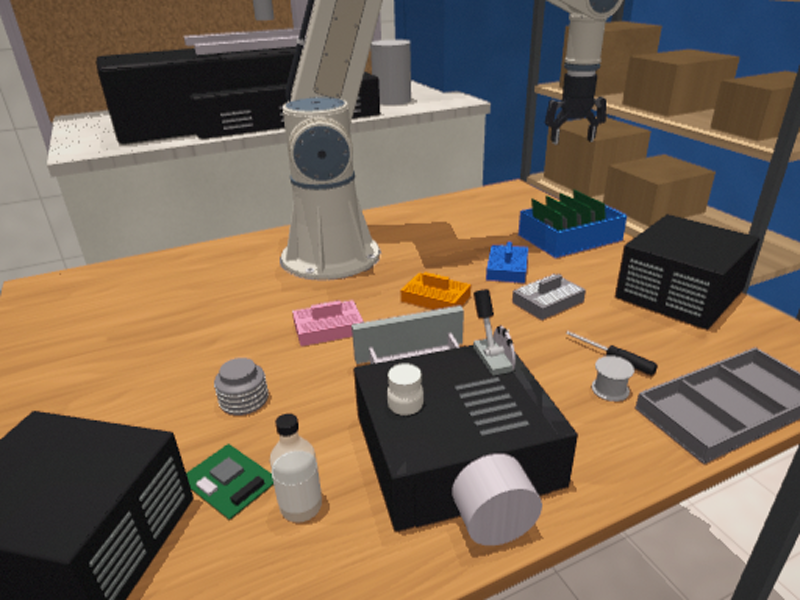

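The grey cartridge is at (232,345) in the enlarged top view. The blue (217,425), orange (321,410) and pink (440,416) ones are decoys. The rib points up in the scene view at (548,295). The drawer is open at (400,310), and the lever leans toward the robot.

```bash
python3 - <<'E'
from h import *
b=cv2.imread('pics/t0.png')
hsv=cv2.cvtColor(b,cv2.COLOR_BGR2HSV)
m=((hsv[...,1]<70)).astype(np.uint8)
w=np.zeros_like(m);w[198:244,122:176]=m[198:244,122:176]
c=max(cv2.findContours(w,0,1)[0],key=cv2.contourArea)
rect=cv2.minAreaRect(c);print('cart',rect,len(c))
for z in (0,32):
    pts=np.array([ray('top',*p,z)[:2] for p in c[:,0]],np.float32);rr=cv2.minAreaRect(pts);print(z,rr)
A=cv2.resize(b[190:250,115:185],None,fx=5.5,fy=5.5,interpolation=cv2.INTER_CUBIC)
B=cv2.resize(b[95:230,215:320],None,fx=4,fy=4,interpolation=cv2.INTER_CUBIC)
o=np.zeros((540,800,3),np.uint8);o[:A.shape[0],:A.shape[1]]=A[:,:];o[:540,386:386+414]=B[:540,:414]
cv2.imwrite('pics/crop1.png',o)
E
```

```text
cart ((147.972412109375, 220.66897583007812), (26.574554443359375, 40.02792739868164), 85.2363510131836) 123
0 ((448.84344482421875, 350.0857849121094), (93.78559112548828, 132.91358947753906), 8.495826721191406)
32 ((444.306396484375, 340.14678955078125), (91.29495239257812, 129.55821228027344), 8.565360069274902)
```

View pics/crop1.png

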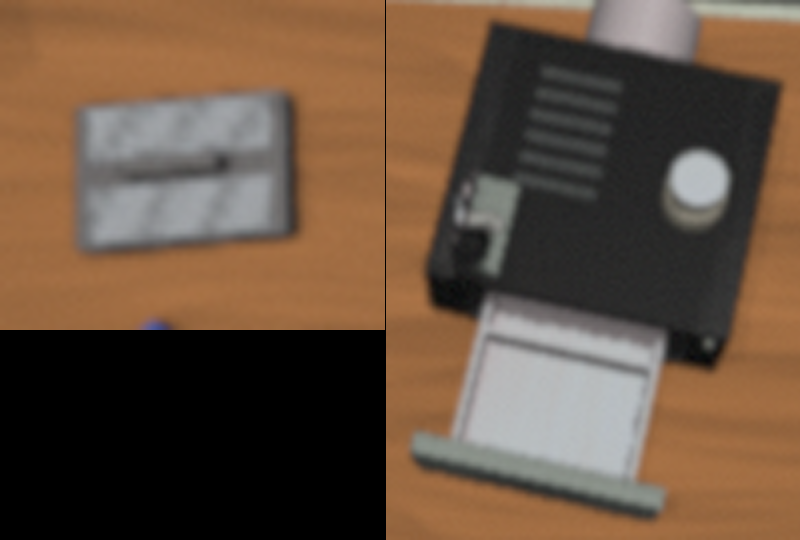

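The left crop shows the grey panel with white pleats and its rib at (175,165), running along its length, so this is the right one. The right crop shows the panel's rear top edge from (414,432) to (664,488), the unit's top corners, and the lever grip at (470,243), leaning toward the robot.

```bash
python3 - <<'E'
from h import *
b=cv2.imread('pics/t0.png')
f=lambda u,v:(215+(u-386)/4-.0,95+v/4)
P={}
for k,(u,v,z) in dict(BL=(492,24,105),BR=(780,82,105),FR=(722,340,105),FL=(430,275,105),pl=(414,434,90),pr=(664,489,90),pfl=(414,452,90),pfr=(658,508,90),grip=(470,240,185),rib1=0,).items() if 0 else dict(BL=(492,24,105),BR=(780,82,105),FR=(722,340,105),FL=(430,275,105),pl=(414,434,90),pr=(664,489,90),grip=(470,240,190),pkBL=(490,340,45),pkBR=(650,370,45)).items():
    P[k]=ray('top',*f(u,v),z);print(k,P[k])
d=lambda a,b:(np.linalg.norm(P[a]-P[b]).round(1),np.degrees(np.arctan2(*(P[a]-P[b])[[1,0]])).round(2))
for a in [('FL','FR'),('BL','BR'),('BL','FL'),('BR','FR'),('pl','pr'),('pkBL','pkBR')]:print(a,d(*a))
for p in [(122,160),(222,160)]:
    print('rib',ray('top',115+p[0]/5.5,190+p[1]/5.5,60))
# cartridge in scene view: contour base/top
s=cv2.imread('pics/s0.png');hs=cv2.cvtColor(s,cv2.COLOR_BGR2HSV)
m=np.zeros(s.shape[:2],np.uint8);m[172:204,325:376]=(hs[172:204,325:376,1]<70)
c=max(cv2.findContours(m,0,1)[0],key=cv2.contourArea)
print(cv2.approxPolyDP(c,2,True)[:,0].tolist())
print('wristcal',np.array(r.calibration('wrist')['world_from_camera']).round(2).tolist())
E
```

```text
BL [869.9  50.8 105. ]
BR [ 830.8 -199.7  105. ]
FR [ 597.7 -157.1  105. ]
FL [638.4  85.9 105. ]
pl [506.7  89.4  90. ]
pr [ 474.1 -115.9   90. ]
grip [640.7  48.9 190. ]
pkBL [602.6  35.6  45. ]
pkBR [ 584.5 -103.3   45. ]
('FL', 'FR') (np.float64(246.4), np.float64(80.49))
('BL', 'BR') (np.float64(253.5), np.float64(81.13))
('BL', 'FL') (np.float64(234.1), np.float64(-8.62))
('BR', 'FR') (np.float64(237.0), np.float64(-10.36))
('pl', 'pr') (np.float64(207.9), np.float64(80.98))
('pkBL', 'pkBR') (np.float64(140.1), np.float64(82.58))
rib [442.7 368.4  60. ]
rib [446.5 308.3  60. ]
[[373, 185], [354, 175], [332, 184], [328, 192], [348, 203], [372, 193]]
wristcal [[0.26, 0.92, 0.31, 83.9], [0.97, -0.24, -0.08, 625.28], [-0.0, 0.32, -0.95, 373.49], [0.0, 0.0, 0.0, 1.0]]
```

Call:
jog_arm --deltas '[{"gripper": 0,"translation": [0.283,-0.263,0],"dr": [0,0,-0.074]},{"gripper": 0,"translation": [0.283,-0.263,0],"dr": [0,0,-0.074]},{"gripper": 0,"translation": [0.283,-0.263,0],"dr": [0,0,-0.074]},{"gripper": 0,"translation": [0.283,-0.263,0],"dr": [0,0,-0.074]},{"gripper": 0,"translation": [0.283,-0.263,0],"dr": [0,0,-0.074]},{"gripper": 0,"translation": [0.283,-0.263,0],"dr": [0,0,-0.074]},{"gripper": 0,"translation": [0.283,-0.263,0],"dr": [0,0,-0.074]},{"gripper": 0,"translation": [0.283,-0.263,0],"dr": [0,0,-0.074]},{"gripper": 0,"translation": [0.283,-0.263,0],"dr": [0,0,-0.074]},{"gripper": 0,"translation": [0.283,-0.263,0],"dr": [0,0,-0.074]},{"gripper": 0,"translation": [0,0,0],"dr": [0,0,0]},{"gripper": 0,"translation": [0,0,0],"dr": [0,0,0]}]'

```text
clock: 1.1
eef_pos: [446.5, 339.0, 227.2]
tcp_rot: [3.141, 0.001, 0.142]
contact_force: [-0.4, -0.0, -0.4]
opening: 0.503
```

```bash
python3 - <<'E'
from h import *
import json
s=r.sense();print(s['eef_pos'],s['tcp_rot'],s['opening'])
c=r.calibration('wrist');json.dump({k:np.array(v).tolist() for k,v in c.items()},open('w1.json','w'))
im=snap('wrist','w1')
E
```

```text
[446.46116899 338.97473877 227.223135  ] [3.14129220e+00 6.34767847e-04 1.42200341e-01] 0.5031426695341669
```

View pics/w1.png

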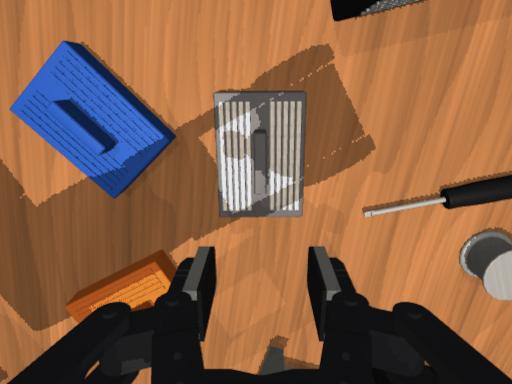

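The wrist view shows the grey cartridge with its top corners at about (216,92), (306,92), (302,215), (220,215) and the rib at about (261,160), nearly aligned with the jaws.

```bash
python3 - <<'E'
from h import *
import json
c=json.load(open('w1.json'))
q=[(215,92),(306,92),(302,216),(220,216)]
P=[ray('wrist',*p,32,c) for p in q];print(P,np.mean(P,0))
Pb=[ray('wrist',*p,0,c) for p in q[:]];print(np.mean(Pb,0))
for i in range(4):print(np.linalg.norm(P[i]-P[i-1]),np.degrees(np.arctan2(*(P[i]-P[i-1])[[1,0]])))
for p in [(261,129),(261,193),(261,186)]:print('rib',ray('wrist',*p,60,c),ray('wrist',*p,32,c))
print('tcp',proj('wrist',[446.5,339,227],c),proj('wrist',[446.5,339,32],c))
print(np.array(c['world_from_camera']).round(2).tolist())
E
```

```text
[array([392.9, 402.1,  32. ]), array([479.2, 414.5,  32. ]), array([498.6, 287.8,  32. ]), array([411.2, 275.2,  32. ])] [445.475 344.9    32.   ]
[446.45  337.825   0.   ]
128.21271387814863 98.20594053556249
87.18629479453753 8.176570940490604
128.17663593650755 -81.29462006368263
88.30356731185896 -171.7964886155278
rib [441.1 377.4  60. ] [441.6 373.5  32. ]
rib [449.8 316.6  60. ] [451.1 307.4  32. ]
rib [448.8 323.6  60. ] [450. 315.  32.]
tcp [260.3 258.2] [260.9 163.4]
[[0.99, 0.14, 0.04, 435.26], [0.14, -0.94, -0.31, 420.47], [-0.0, 0.32, -0.95, 373.78], [0.0, 0.0, 0.0, 1.0]]
```

Call:
jog_arm --deltas '[{"gripper": 0,"translation": [-0.01,0.06,-0.3],"dr": [0,0,0]},{"gripper": 0,"translation": [0,0,-0.35],"dr": [0,0,0]},{"gripper": 0,"translation": [0,0,-0.35],"dr": [0,0,0]},{"gripper": 0,"translation": [0,0,-0.3],"dr": [0,0,0]},{"gripper": 0,"translation": [0,0,-0.2],"dr": [0,0,0]},{"gripper": 0,"translation": [0,0,-0.15],"dr": [0,0,0]},{"gripper": 1,"translation": [0,0,0],"dr": [0,0,0]},{"gripper": 1,"translation": [0,0,0],"dr": [0,0,0]},{"gripper": 1,"translation": [0,0,0],"dr": [0,0,0]},{"gripper": 1,"translation": [0,0,0],"dr": [0,0,0]},{"gripper": 1,"translation": [0,0,0],"dr": [0,0,0]},{"gripper": 1,"translation": [0,0,0],"dr": [0,0,0]}]' --squeeze 50

```text
clock: 2.15
eef_pos: [444.8, 347.0, 63.6]
tcp_rot: [-3.141, -0.001, 0.146]
contact_force: [0.6, -0.4, 0.1]
opening: -0.001
```

```bash
python3 - <<'E'
from h import *
import json
s=r.sense();print(s['eef_pos'],s['tcp_rot'],s['opening'],s['contact_force'])
c=r.calibration('wrist');json.dump({k:np.array(v).tolist() for k,v in c.items()},open('w2.json','w'))
a=snap('wrist','w2');b=snap('scene','s2')
o=np.zeros((384,800,3),np.uint8);o[:,:512]=a;o[:300,512:800]=cv2.resize(b[140:215,310:382],(288,300));cv2.imwrite('pics/v2.png',o)
E
```

```text
[444.81000392 346.99206877  63.59733659] [-3.14074160e+00 -1.49679535e-03  1.45791789e-01] -0.0008122321323005856 [ 0.56568112 -0.44109437  0.12645033]
```

View pics/v2.png

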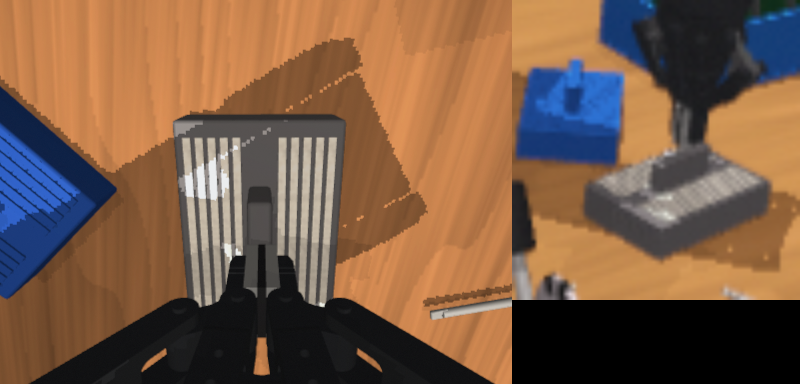

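```bash
python3 - <<'E'
from h import *
import json
c=json.load(open('w2.json'));s=np.array([444.8,347,63.6]);t=.146
X=np.array([np.cos(t),np.sin(t),0]);Y=np.array([-np.sin(t),np.cos(t),0]);C=np.array([445.4,345,0])
for y in(30,-30):
  for z in (32,60):print('rib',y,z,proj('wrist',C+Y*y-X*6+[0,0,z],c),proj('wrist',C+Y*y+X*6+[0,0,z],c))
for y in(11,-11):
  for z in (-25,-12,0):print('tip',y,z,proj('wrist',s+Y*y+[0,0,z]-X*6,c),proj('wrist',s+Y*y+[0,0,z]+X*6,c))
print('top far corners',[proj('wrist',C+Y*65+X*k+[0,0,32],c) for k in(-45,45)],[proj('scene',C+Y*k+[0,0,60]) for k in (30,-30)],'tip',proj('scene',s-[0,0,25]))
a=cv2.imread('pics/w2.png')[170:330,190:340];b=cv2.imread('pics/s2.png')[150:205,320:375]
o=np.zeros((480,800,3),np.uint8);o[:,:450]=cv2.resize(a,(450,480),interpolation=2);o[:350,450:800]=cv2.resize(b,(350,350),interpolation=2);cv2.imwrite('pics/v3.png',o)
E
```

```text
rib 30 32 [249.9 184. ] [271.9 184. ]
rib 30 60 [248.1 201.5] [273.8 201.5]
rib -30 32 [250.8 279.8] [270.9 279.8]
rib -30 60 [249.4 309.7] [272.4 309.7]
tip 11 -25 [249.3 217.5] [271.4 217.5]
tip 11 -12 [248.4 227.4] [272.2 227.4]
tip 11 0 [247.6 237.8] [273.  237.8]
tip -11 -25 [249.7 253.8] [271.  253.8]
tip -11 -12 [248.9 265.7] [271.7 265.7]
tip -11 0 [248.1 278.4] [272.5 278.4]
top far corners [array([173. , 118.5]), array([348.9, 118.6])] [array([358.5, 175.2]), array([345.6, 180.4])] tip [351.8 183.2]
```

View pics/v3.png

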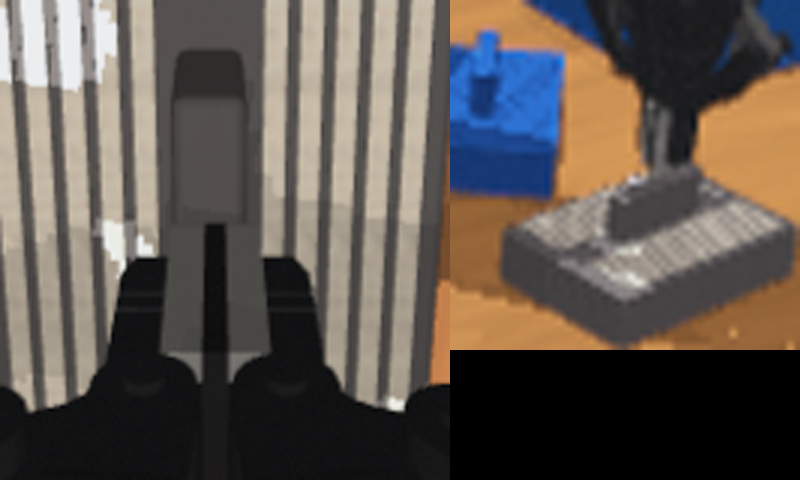

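The enlarged crops show the pads shut directly above the rib: the tip edge, at about crop (215,225), covers the rib top, and in the scene view the finger ends at the rib's top edge. So the tips stand about 25 mm higher than I assumed. I'll open, go 20 mm lower and close again.

Call:
jog_arm --deltas '[{"gripper": 0,"translation": [0,0,0.1],"dr": [0,0,0]},{"gripper": 0,"translation": [0,0,0],"dr": [0,0,0]},{"gripper": 0,"translation": [0,0,0],"dr": [0,0,0]},{"gripper": 0,"translation": [0.0,-0.02,-0.1],"dr": [0,0,0]},{"gripper": 0,"translation": [0,0,-0.1],"dr": [0,0,0]},{"gripper": 0,"translation": [0,0,-0.1],"dr": [0,0,0]},{"gripper": 1,"translation": [0,0,0],"dr": [0,0,0]},{"gripper": 1,"translation": [0,0,0],"dr": [0,0,0]},{"gripper": 1,"translation": [0,0,0],"dr": [0,0,0]},{"gripper": 1,"translation": [0,0,0],"dr": [0,0,0]},{"gripper": 1,"translation": [0,0,0],"dr": [0,0,0]}]' --squeeze 50

```text
clock: 3.17
eef_pos: [444.4, 344.6, 42.6]
tcp_rot: [-3.142, 0.0, 0.146]
contact_force: [0.5, 0.2, -3.1]
opening: 0.125
```

Call:
jog_arm --deltas '[{"gripper": 1,"translation": [0,0,0.2],"dr": [0,0,0]},{"gripper": 1,"translation": [0,0,0.3],"dr": [0,0,0]},{"gripper": 1,"translation": [0,0,0.4],"dr": [0,0,0]},{"gripper": 1,"translation": [0.03,-0.2,0.11],"dr": [0,0,-0.022]},{"gripper": 1,"translation": [0.03,-0.3,0.11],"dr": [0,0,-0.022]},{"gripper": 1,"translation": [0.03,-0.35,0.11],"dr": [0,0,-0.022]},{"gripper": 1,"translation": [0.03,-0.35,0.11],"dr": [0,0,-0.022]},{"gripper": 1,"translation": [0.03,-0.35,0.11],"dr": [0,0,-0.022]},{"gripper": 1,"translation": [0.03,-0.35,0.11],"dr": [0,0,-0.022]},{"gripper": 1,"translation": [0.03,-0.35,0.11],"dr": [0,0,-0.022]},{"gripper": 1,"translation": [0.03,-0.35,0.11],"dr": [0,0,-0.022]},{"gripper": 1,"translation": [0.03,-0.35,0.11],"dr": [0,0,-0.022]}]'

```text
clock: 4.17
eef_pos: [470.9, 47.9, 232.4]
tcp_rot: [-3.141, -0.0, -0.167]
contact_force: [0.4, 0.6, -3.1]
opening: 0.123
```

Call:
jog_arm --deltas '[{"gripper": 1,"translation": [0.03,-0.35,0],"dr": [0,0,0]},{"gripper": 1,"translation": [0.03,-0.35,0],"dr": [0,0,0]},{"gripper": 1,"translation": [0.03,-0.35,0],"dr": [0,0,0]},{"gripper": 1,"translation": [0.03,-0.35,0],"dr": [0,0,0]},{"gripper": 1,"translation": [0.03,-0.35,0],"dr": [0,0,0]},{"gripper": 1,"translation": [0.03,-0.3,0],"dr": [0,0,0]},{"gripper": 1,"translation": [0,-0.2,0],"dr": [0,0,0]},{"gripper": 1,"translation": [0,0,0],"dr": [0,0,0]},{"gripper": 1,"translation": [0,0,0],"dr": [0,0,0]},{"gripper": 1,"translation": [0,0,0],"dr": [0,0,0]}]'

```text
clock: 5.0
eef_pos: [489.0, -174.9, 231.5]
tcp_rot: [-3.141, 0.0, -0.166]
contact_force: [-0.2, -0.1, -2.9]
opening: 0.127
```

```bash
python3 - <<'E'
from h import *
import json
s=r.sense();print(s['eef_pos'],s['tcp_rot'],s['opening'],s['contact_force'])
c=r.calibration('wrist');json.dump({k:np.array(v).tolist() for k,v in c.items()},open('w3.json','w'))
a=snap('wrist','w3');cv2.imwrite('pics/w3b.png',cv2.resize(a,(800,600),interpolation=2))
E
```

```text
[ 488.9983896  -174.94397317  231.47541085] [-3.14110895e+00  4.96843914e-04 -1.65853669e-01] 0.12662928244316463 [-0.15905592 -0.12941391 -2.93375538]
```

View pics/w3b.png

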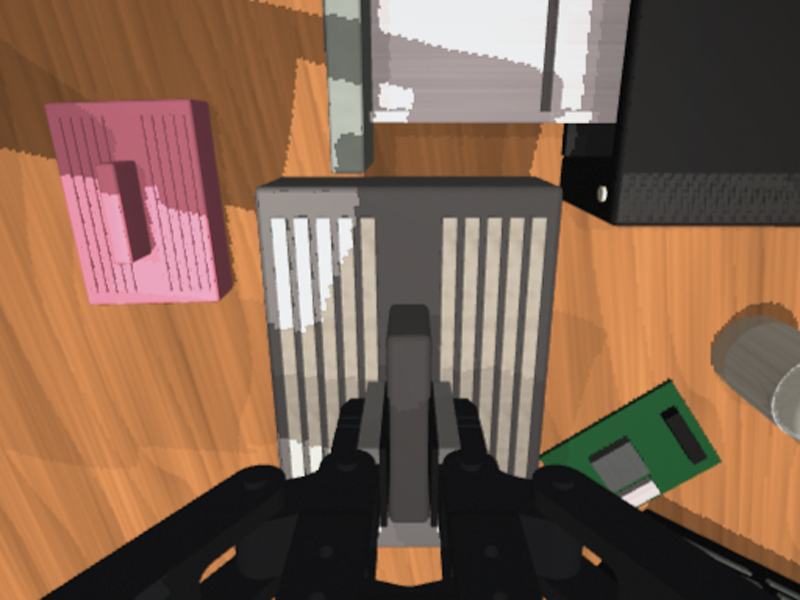

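```bash
python3 - <<'E'
from h import *
import json
c=json.load(open('w3.json'));k=1.5625
t=-.1655;X=np.array([np.cos(t),np.sin(t),0]);Y=np.array([-np.sin(t),np.cos(t),0])
def f(n,u,v,z):
    p=ray('wrist',u/k,v/k,z,c);print(n,p,'ux %.1f uy %.1f'%(p@X,p@Y))
f('panel out far',325,5,90);f('panel out near',331,165,90);f('panel in far',360,5,90);f('panel in near',366,120,90)
f('rear face floor',549,5,18);f('rear floor near',541,108,18);f('rear top',557,50,45);f('rear top far',560,5,45)
f('side top outer',450,122,45);f('side inner top',480,110,45);f('panel end',345,172,12);f('panel end top',345,140,90);f('panel end top',345,172,90)
f('unit corner top',613,222,105);f('unit edge top',630,5,105);f('unit corner',630,175,105)
for u,v,z in [(260,187,221-0),(558,187,221)]:f('cart top',u,v,z)
f('ribtop',408,335,249)
tcp=np.array([489,-174.9,0]);print('tcp',tcp@X,tcp@Y)
for n,p in dict(F=(618,-36,0),pk=(542,-21.5,0)).items():print(n,np.array(p)@X,np.array(p)@Y)
E
```

```text
panel out far [472.1 -34.3  90. ] ux 471.3 uy 43.9
panel out near [ 459.4 -107.6   90. ] ux 470.8 uy -30.4
panel in far [488.7 -37.   90. ] ux 488.1 uy 44.0
panel in near [481.7 -88.7  90. ] ux 489.7 uy -8.1
rear face floor [596.8 -41.4  18. ] ux 595.5 uy 57.5
rear floor near [587.  -98.6  18. ] ux 595.2 uy -0.5
rear top [592.4 -68.8  45. ] ux 595.6 uy 29.7
rear top far [595.7 -46.3  45. ] ux 595.2 uy 52.5
side top outer [527.1 -97.2  45. ] ux 535.9 uy -9.0
side inner top [545.4 -93.4  45. ] ux 553.3 uy -2.3
panel end [ 455.9 -117.3   12. ] ux 469.0 uy -40.6
panel end top [469.1 -96.6  90. ] ux 478.6 uy -18.0
panel end top [ 465.9 -112.3   90. ] ux 478.0 uy -34.0
unit corner top [ 598.3 -158.4  105. ] ux 616.2 uy -57.7
unit edge top [610.3 -60.1 105. ] ux 611.9 uy 41.3
unit corner [ 607.7 -136.1  105. ] ux 621.8 uy -34.1
cart top [ 457.6 -104.   221. ] ux 468.5 uy -27.2
cart top [ 542.5 -118.2  221. ] ux 554.6 uy -27.2
ribtop [ 494.1 -145.3  249. ] ux 511.3 uy -61.9
tcp 511.13234715713884 -91.94962582650402
F 615.4865521412435 66.30463131097545
pk 538.1361980597799 68.08584535544344
```

Wrist view: the cartridge is held square. The panel's top outer edge is at u≈328, the pocket's rear wall at u≈550 and its near side wall at v≈115. The cast points give a pocket length of 106 and a panel thickness of 18, matching the given sizes.

Call:
jog_arm --deltas '[{"gripper": 1,"translation": [0.1,0.27,0],"dr": [0,0,0]},{"gripper": 1,"translation": [0.13,0.35,0],"dr": [0,0,0]},{"gripper": 1,"translation": [0.13,0.35,0],"dr": [0,0,0]},{"gripper": 1,"translation": [0.13,0.35,0],"dr": [0,0,0]},{"gripper": 1,"translation": [0.085,0.227,0],"dr": [0,0,0]},{"gripper": 1,"translation": [0,0,-0.2],"dr": [0,0,0]},{"gripper": 1,"translation": [0,0,-0.3],"dr": [0,0,0]},{"gripper": 1,"translation": [0,0,-0.2],"dr": [0,0,0]},{"gripper": 1,"translation": [0,0,0],"dr": [0,0,0]},{"gripper": 1,"translation": [0,0,0],"dr": [0,0,0]}]'

```text
clock: 5.88
eef_pos: [546.0, -19.7, 161.1]
tcp_rot: [3.141, 0.002, -0.164]
contact_force: [-0.1, 0.3, -2.4]
opening: 0.126
```

```bash
python3 - <<'E'
from h import *
import json
s=r.sense();print(s['eef_pos'],s['tcp_rot'],s['opening'],s['contact_force'])
c=r.calibration('wrist');json.dump({k:np.array(v).tolist() for k,v in c.items()},open('w4.json','w'))
a=snap('wrist','w4');b=snap('scene','s4')
o=np.zeros((600,800,3),np.uint8);o[:300,:400]=cv2.resize(a,(400,300),interpolation=3);B=b[170:320,200:400];o[:300,400:]=cv2.resize(B,(400,300),interpolation=2)
o[300:,:400]=cv2.resize(a[0:192,120:376],(400,300),interpolation=2)
cv2.imwrite('pics/v4.png',o)
E
```

```text
[545.9601436  -19.67458999 161.14442292] [ 3.14144342e+00  2.35976515e-03 -1.63926854e-01] 0.12614305657168404 [-0.07668901  0.30119265 -2.44907437]
```

View pics/v4.png

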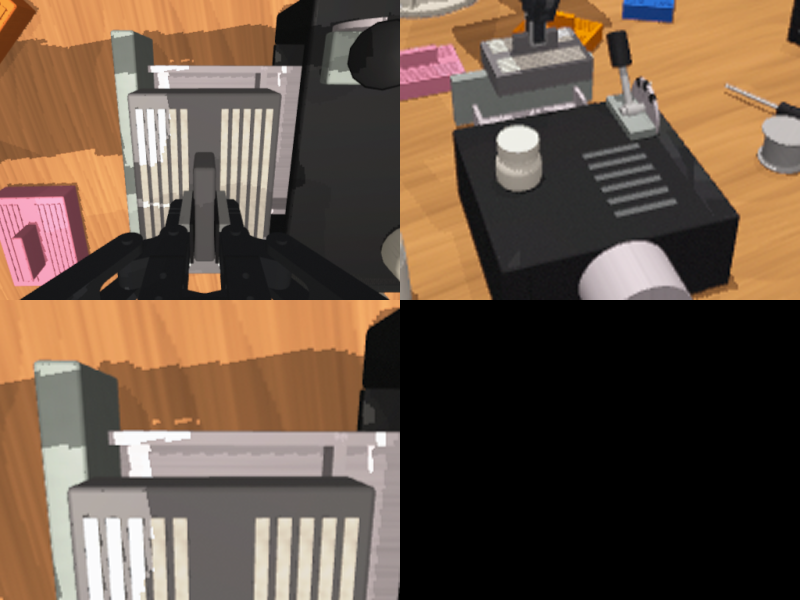

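The cartridge hovers over the pocket. The left side wall is visible at v≈431–445 in the lower crop, the panel top at u≈35–80, and the pocket's rear wall at u≈328.

```bash
python3 - <<'E'
from h import *
import json
c=json.load(open('w4.json'));k=1.5625
t=-.1655;X=np.array([np.cos(t),np.sin(t),0]);Y=np.array([-np.sin(t),np.cos(t),0])
def f(n,u,v,z):
    p=ray('wrist',120+u/k,(v-300)/k,z,c);print(n,'ux %.1f uy %.1f'%(p@X,p@Y))
f('side L inner top',230,445,45);f('side L outer',230,431,45);f('panel end L top',55,362,90);f('panel out',36,370,90);f('panel in',80,366,90)
f('rear face top',334,446,45);f('cart L',70,489,150.5);f('cart R',374,489,150.5)
tcp=np.array([546,-19.7,0]);print('tcp',tcp@X,tcp@Y)
E
```

```text
side L inner top ux 545.9 uy 143.0
side L outer ux 545.9 uy 149.3
panel end L top ux 479.7 uy 174.2
panel out ux 472.3 uy 171.5
panel in ux 488.9 uy 172.9
rear face top ux 594.9 uy 142.7
cart L ux 498.1 uy 134.6
cart R ux 586.1 uy 134.8
tcp 541.7850005479988 70.52023242449525
```

Call:
jog_arm --deltas '[{"gripper": 1,"translation": [0,0,-0.2],"dr": [0,0,0]},{"gripper": 1,"translation": [0,0,-0.25],"dr": [0,0,0]},{"gripper": 1,"translation": [0,0,-0.2],"dr": [0,0,0]},{"gripper": 1,"translation": [0,0,-0.15],"dr": [0,0,0]},{"gripper": 1,"translation": [0,0,-0.1],"dr": [0,0,0]},{"gripper": 1,"translation": [0,0,-0.05],"dr": [0,0,0]},{"gripper": 1,"translation": [0,0,-0.03],"dr": [0,0,0]},{"gripper": 1,"translation": [0,0,0],"dr": [0,0,0]},{"gripper": 1,"translation": [0,0,0],"dr": [0,0,0]}]'

```text
clock: 6.73
eef_pos: [547.6, -20.8, 64.5]
tcp_rot: [-3.141, -0.001, -0.165]
contact_force: [-0.7, 0.9, -1.4]
opening: 0.127
```

Call:
jog_arm --deltas '[{"gripper": 1,"translation": [0,0,-0.01],"dr": [0,0,0]},{"gripper": 1,"translation": [0,0,-0.01],"dr": [0,0,0]},{"gripper": 1,"translation": [0,0,-0.01],"dr": [0,0,0]},{"gripper": 1,"translation": [0,0,0],"dr": [0,0,0]}]'

```text
clock: 7.07
eef_pos: [546.9, -20.7, 60.6]
tcp_rot: [-3.142, -0.0, -0.165]
contact_force: [-0.5, -0.2, -2.8]
opening: 0.127
```

Call:
jog_arm --deltas '[{"gripper": 1,"translation": [0,0,-0.007],"dr": [0,0,0]},{"gripper": 1,"translation": [0,0,-0.007],"dr": [0,0,0]},{"gripper": 1,"translation": [0,0,0],"dr": [0,0,0]}]'

```text
clock: 7.32
eef_pos: [547.6, -20.9, 59.9]
tcp_rot: [-3.142, -0.001, -0.165]
contact_force: [-0.5, -0.4, 3.7]
opening: 0.126
```

Seated: the force went from −2.8 to +3.7 N. Now I release with a partial opening and lift.

Call:
jog_arm --deltas '[{"gripper": 0.3,"translation": [0,0,0],"dr": [0,0,0]},{"gripper": 0.3,"translation": [0,0,0],"dr": [0,0,0]},{"gripper": 0.3,"translation": [0,0,0],"dr": [0,0,0]},{"gripper": 0.3,"translation": [0,0,0],"dr": [0,0,0]},{"gripper": 0.3,"translation": [0,0,0.1],"dr": [0,0,0]},{"gripper": 0.3,"translation": [0,0,0.2],"dr": [0,0,0]},{"gripper": 0.3,"translation": [0,0,0.3],"dr": [0,0,0]},{"gripper": 0.3,"translation": [0,0,0.3],"dr": [0,0,0]},{"gripper": 0.3,"translation": [0,0,0.3],"dr": [0,0,0]},{"gripper": 0.3,"translation": [0,0,0.3],"dr": [0,0,0]},{"gripper": 1,"translation": [0,0,0],"dr": [0,0,0]},{"gripper": 1,"translation": [0,0,0],"dr": [0,0,0]}]'

```text
clock: 8.32
eef_pos: [548.0, -20.8, 211.7]
tcp_rot: [-3.141, -0.004, -0.165]
contact_force: [0.5, -0.5, -0.6]
opening: 0.077
```

Call:
jog_arm --deltas '[{"gripper": 1,"translation": [-0.086,0.014,0],"dr": [0,0,0.077]},{"gripper": 1,"translation": [-0.086,0.014,0],"dr": [0,0,0.077]},{"gripper": 1,"translation": [-0.086,0.014,0],"dr": [0,0,0.077]},{"gripper": 1,"translation": [-0.086,0.014,0],"dr": [0,0,0.077]},{"gripper": 1,"translation": [-0.086,0.014,0],"dr": [0,0,0.077]},{"gripper": 1,"translation": [-0.086,0.014,0],"dr": [0,0,0.077]},{"gripper": 1,"translation": [-0.086,0.014,0],"dr": [0,0,0.077]},{"gripper": 1,"translation": [-0.086,0.014,0],"dr": [0,0,0.077]},{"gripper": 1,"translation": [-0.086,0.014,0],"dr": [0,0,0.077]},{"gripper": 1,"translation": [-0.086,0.014,0],"dr": [0,0,0.077]},{"gripper": 1,"translation": [-0.086,0.014,0],"dr": [0,0,0.077]},{"gripper": 1,"translation": [-0.086,0.014,0],"dr": [0,0,0.077]}]'

```text
clock: 9.32
eef_pos: [442.2, -3.9, 208.1]
tcp_rot: [-3.139, 0.001, 1.292]
contact_force: [0.0, 1.0, -0.5]
opening: -0.002
```

Call:
jog_arm --deltas '[{"gripper": 1,"translation": [0,0,-0.3],"dr": [0,0,0.076]},{"gripper": 1,"translation": [0,0,-0.4],"dr": [0,0,0]},{"gripper": 1,"translation": [0,0,-0.4],"dr": [0,0,0]},{"gripper": 1,"translation": [0,0,-0.3],"dr": [0,0,0]},{"gripper": 1,"translation": [0,0,0],"dr": [0,0,0]},{"gripper": 1,"translation": [0,0,0],"dr": [0,0,0]}]'

```text
clock: 9.82
eef_pos: [441.6, -3.9, 67.9]
tcp_rot: [-3.136, 0.001, 1.405]
contact_force: [0.6, 0.6, -0.1]
opening: 0.002
```

```bash
python3 - <<'E'
from h import *
s=r.sense();print(s['eef_pos'],s['tcp_rot'],s['contact_force'],s['qpos'].round(2))
a=snap('top','t5');b=snap('scene','s5');w=snap('wrist','w5')
o=np.zeros((600,800,3),np.uint8);o[:300,:400]=cv2.resize(w,(400,300),interpolation=3);o[:300,400:]=cv2.resize(b[150:300,200:400],(400,300),interpolation=2)
o[300:,:400]=cv2.resize(a[100:232,210:386],(400,300),interpolation=2);o[300:,400:]=cv2.resize(b[170:222,215:285],(400,300),interpolation=2)
cv2.imwrite('pics/v5.png',o)
E
```

```text
[441.63866789  -3.91991826  67.85212969] [-3.13623602e+00  8.38077968e-04  1.40540735e+00] [ 0.62177119  0.60087511 -0.05822222] [-0.01  0.32  2.14 -0.    0.69 -1.42]
```

View pics/v5.png

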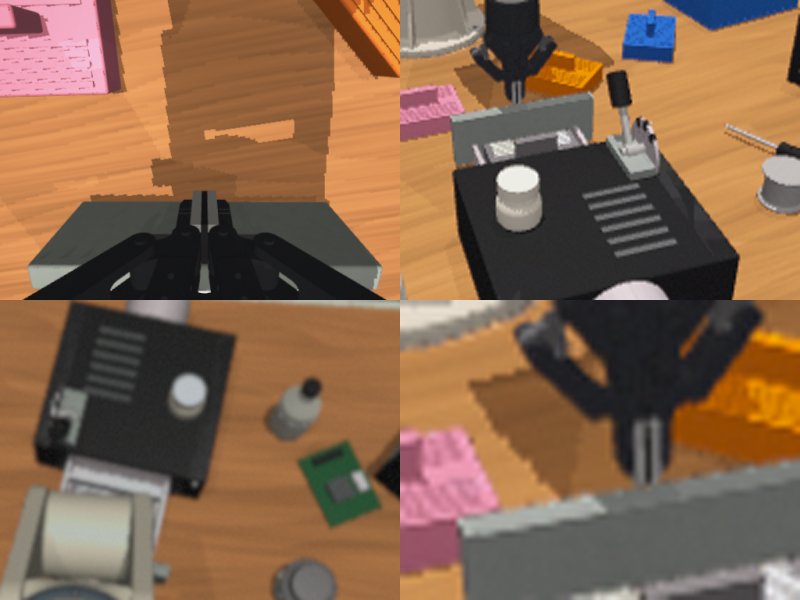

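Scene crop: the cartridge sits level in the drawer at about (530,145), and the shut fingers are lowered in front of the panel. Now pushing.

Call:
jog_arm --deltas '[{"gripper": 1,"translation": [0.07,-0.012,0],"dr": [0,0,0]},{"gripper": 1,"translation": [0.06,-0.01,0],"dr": [0,0,0]},{"gripper": 1,"translation": [0.04,-0.006,0],"dr": [0,0,0]},{"gripper": 1,"translation": [0.02,-0.003,0],"dr": [0,0,0]},{"gripper": 1,"translation": [0.02,-0.003,0],"dr": [0,0,0]},{"gripper": 1,"translation": [0.02,-0.003,0],"dr": [0,0,0]},{"gripper": 1,"translation": [0.02,-0.003,0],"dr": [0,0,0]},{"gripper": 1,"translation": [0.02,-0.003,0],"dr": [0,0,0]},{"gripper": 1,"translation": [0.02,-0.003,0],"dr": [0,0,0]}]'

```text
clock: 10.72
eef_pos: [472.5, -8.6, 69.0]
tcp_rot: [-3.141, 0.0, 1.405]
contact_force: [-1.4, -1.0, -0.3]
opening: -0.0
```

Call:
jog_arm --deltas '[{"gripper": 1,"translation": [0.03,-0.005,0],"dr": [0,0,0]},{"gripper": 1,"translation": [0.04,-0.007,0],"dr": [0,0,0]},{"gripper": 1,"translation": [0.04,-0.007,0],"dr": [0,0,0]},{"gripper": 1,"translation": [0.04,-0.007,0],"dr": [0,0,0]},{"gripper": 1,"translation": [0.04,-0.007,0],"dr": [0,0,0]},{"gripper": 1,"translation": [0.04,-0.007,0],"dr": [0,0,0]},{"gripper": 1,"translation": [0.04,-0.007,0],"dr": [0,0,0]},{"gripper": 1,"translation": [0.04,-0.007,0],"dr": [0,0,0]},{"gripper": 1,"translation": [0.04,-0.007,0],"dr": [0,0,0]}]'

```text
clock: 11.47
eef_pos: [508.1, -14.7, 69.1]
tcp_rot: [-3.142, -0.0, 1.405]
contact_force: [-1.0, 2.1, -0.6]
opening: -0.001
```

```bash
python3 - <<'E'
from h import *
s=r.sense();print(s['eef_pos'],s['contact_force'])
a=snap('top','t6');b=snap('scene','s6');w=snap('wrist','w6')
o=np.zeros((600,800,3),np.uint8);o[:300,:400]=cv2.resize(w,(400,300),interpolation=3);o[:300,400:]=cv2.resize(b[150:300,200:400],(400,300),interpolation=2)
o[300:,:400]=cv2.resize(a[100:232,210:386],(400,300),interpolation=2);o[300:,400:]=cv2.resize(b[170:222,215:285],(400,300),interpolation=2)
cv2.imwrite('pics/v6.png',o)
E
```

```text
[508.07269559 -14.65819046  69.14964846] [-1.01084763  2.10775861 -0.56871363]
```

View pics/v6.png

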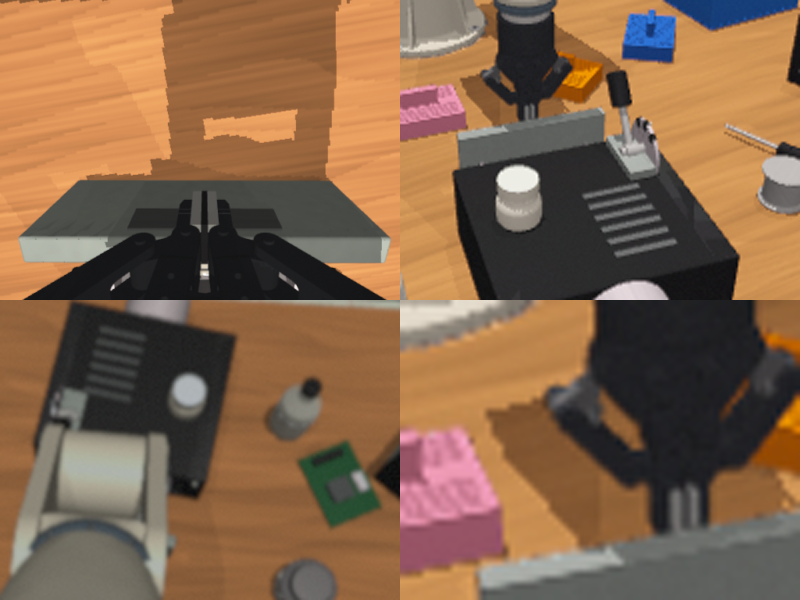

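The panel moves with the fingers: in the scene crop its top edge has shifted back to v≈115–130. I keep pushing slowly.

Call:
jog_arm --deltas '[{"gripper": 1,"translation": [0.04,-0.007,0],"dr": [0,0,0]},{"gripper": 1,"translation": [0.04,-0.007,0],"dr": [0,0,0]},{"gripper": 1,"translation": [0.04,-0.007,0],"dr": [0,0,0]},{"gripper": 1,"translation": [0.04,-0.007,0],"dr": [0,0,0]},{"gripper": 1,"translation": [0.04,-0.007,0],"dr": [0,0,0]},{"gripper": 1,"translation": [0.04,-0.007,0],"dr": [0,0,0]},{"gripper": 1,"translation": [0.04,-0.007,0],"dr": [0,0,0]},{"gripper": 1,"translation": [0.04,-0.007,0],"dr": [0,0,0]},{"gripper": 1,"translation": [0.04,-0.007,0],"dr": [0,0,0]},{"gripper": 1,"translation": [0.04,-0.007,0],"dr": [0,0,0]},{"gripper": 1,"translation": [0.03,-0.005,0],"dr": [0,0,0]},{"gripper": 1,"translation": [0.02,-0.003,0],"dr": [0,0,0]}]'

```text
clock: 12.62
eef_pos: [553.2, -22.6, 69.2]
tcp_rot: [3.141, 0.0, 1.405]
contact_force: [-1.5, 0.5, 0.3]
opening: 0.0
```

Call:
jog_arm --deltas '[{"gripper": 1,"translation": [0.02,-0.003,0],"dr": [0,0,0]},{"gripper": 1,"translation": [0.02,-0.003,0],"dr": [0,0,0]},{"gripper": 1,"translation": [0.02,-0.003,0],"dr": [0,0,0]},{"gripper": 1,"translation": [0.02,-0.003,0],"dr": [0,0,0]},{"gripper": 1,"translation": [0.02,-0.003,0],"dr": [0,0,0]}]'

```text
clock: 13.03
eef_pos: [562.8, -24.1, 69.2]
tcp_rot: [-3.142, 0.0, 1.405]
contact_force: [-1.1, -0.9, 0.2]
opening: 0.001
```

Call:
jog_arm --deltas '[{"gripper": 1,"translation": [0.015,-0.0025,0],"dr": [0,0,0]},{"gripper": 1,"translation": [0.015,-0.0025,0],"dr": [0,0,0]},{"gripper": 1,"translation": [0.015,-0.0025,0],"dr": [0,0,0]},{"gripper": 1,"translation": [0.015,-0.0025,0],"dr": [0,0,0]},{"gripper": 1,"translation": [0.015,-0.0025,0],"dr": [0,0,0]},{"gripper": 1,"translation": [0.015,-0.0025,0],"dr": [0,0,0]},{"gripper": 1,"translation": [0.015,-0.0025,0],"dr": [0,0,0]},{"gripper": 1,"translation": [0.015,-0.0025,0],"dr": [0,0,0]}]'

```text
clock: 13.7
eef_pos: [574.2, -25.9, 69.1]
tcp_rot: [-3.14, 0.0, 1.405]
contact_force: [-6.7, 0.4, 3.5]
opening: 0.001
```

Call:
jog_arm --deltas '[{"gripper": 1,"translation": [0.01,-0.0016,0],"dr": [0,0,0]},{"gripper": 1,"translation": [0.01,-0.0016,0],"dr": [0,0,0]},{"gripper": 1,"translation": [0.01,-0.0016,0],"dr": [0,0,0]},{"gripper": 1,"translation": [0.01,-0.0016,0],"dr": [0,0,0]}]'

```text
clock: 14.03
eef_pos: [576.3, -26.3, 68.9]
tcp_rot: [-3.137, 0.0, 1.405]
contact_force: [-11.7, 1.1, 7.5]
opening: -0.002
```

Call:
jog_arm --deltas '[{"gripper": 1,"translation": [0.01,-0.0016,0],"dr": [0,0,0]},{"gripper": 1,"translation": [0.01,-0.0016,0],"dr": [0,0,0]},{"gripper": 1,"translation": [0.01,-0.0016,0],"dr": [0,0,0]},{"gripper": 1,"translation": [0.01,-0.0016,0],"dr": [0,0,0]}]'

```text
clock: 14.37
eef_pos: [580.1, -26.9, 68.8]
tcp_rot: [-3.136, 0.0, 1.405]
contact_force: [-7.8, 0.9, 5.5]
opening: 0.002
```

Call:
jog_arm --deltas '[{"gripper": 1,"translation": [0.01,-0.0016,0],"dr": [0,0,0]},{"gripper": 1,"translation": [0.01,-0.0016,0],"dr": [0,0,0]},{"gripper": 1,"translation": [0.01,-0.0016,0],"dr": [0,0,0]},{"gripper": 1,"translation": [0.01,-0.0016,0],"dr": [0,0,0]}]'

```text
clock: 14.7
eef_pos: [585.1, -27.7, 68.7]
tcp_rot: [-3.138, 0.0, 1.405]
contact_force: [-5.6, 0.0, 0.6]
opening: -0.0
```

Call:
jog_arm --deltas '[{"gripper": 1,"translation": [0.01,-0.0016,0],"dr": [0,0,0]},{"gripper": 1,"translation": [0.01,-0.0016,0],"dr": [0,0,0]},{"gripper": 1,"translation": [0.01,-0.0016,0],"dr": [0,0,0]},{"gripper": 1,"translation": [0.01,-0.0016,0],"dr": [0,0,0]}]'

```text
clock: 15.03
eef_pos: [589.5, -28.4, 68.9]
tcp_rot: [-3.139, 0.0, 1.405]
contact_force: [-10.9, 1.4, 5.1]
opening: -0.001
```

Call:
jog_arm --deltas '[{"gripper": 1,"translation": [0.01,-0.0016,0],"dr": [0,0,0]},{"gripper": 1,"translation": [0.01,-0.0016,0],"dr": [0,0,0]},{"gripper": 1,"translation": [0,0,0],"dr": [0,0,0]}]'

```text
clock: 15.28
eef_pos: [589.5, -28.4, 68.8]
tcp_rot: [-3.135, 0.0, 1.405]
contact_force: [-13.3, 1.4, 9.6]
opening: -0.001
```

The drawer is at its end stop: ux stays at 586.1 while the force rises, and 587 was predicted for fully home. I retreat, rise, and line up in front of the lever.

Call:
jog_arm --deltas '[{"gripper": 1,"translation": [-0.05,0.008,0],"dr": [0,0,0]},{"gripper": 1,"translation": [-0.15,0.025,0],"dr": [0,0,0]},{"gripper": 1,"translation": [-0.2,0.033,0],"dr": [0,0,0]},{"gripper": 1,"translation": [-0.2,0.033,0],"dr": [0,0,0]},{"gripper": 1,"translation": [0,0,0.4],"dr": [0,0,0]},{"gripper": 1,"translation": [0,0,0.4],"dr": [0,0,0]},{"gripper": 1,"translation": [0,0,0.38],"dr": [0,0,0]},{"gripper": 1,"translation": [0.047,0.283,0],"dr": [0,0,0]},{"gripper": 1,"translation": [0.047,0.283,0],"dr": [0,0,0]},{"gripper": 1,"translation": [0.047,0.283,0],"dr": [0,0,0]},{"gripper": 1,"translation": [0,0,0],"dr": [0,0,0]},{"gripper": 1,"translation": [0,0,0],"dr": [0,0,0]}]'

```text
clock: 16.28
eef_pos: [547.9, 67.2, 187.7]
tcp_rot: [3.139, -0.001, 1.408]
contact_force: [0.7, -0.1, -0.1]
opening: 0.0
```

```bash
python3 - <<'E'
from h import *
s=r.sense();print(s['eef_pos'],s['tcp_rot'],s['contact_force'])
p=s['eef_pos'];t=-.1655;X=np.array([np.cos(t),np.sin(t),0]);Y=np.array([-np.sin(t),np.cos(t),0]);print(p@X,p@Y)
a=snap('top','t7');b=snap('scene','s7')
W=lambda ux,uy,z:X*ux+Y*uy+[0,0,z]
print('panel top ends home',[proj('scene',W(598,uy,90)) for uy in(-35,175)],'grip',proj('scene',W(621,155,185)),'end',proj('scene',W(609.5,155,201.5)),'tip',proj('scene',p-[0,0,5]))
o=np.zeros((600,800,3),np.uint8);o[:480]=cv2.resize(b[150:258,200:380],(800,480),interpolation=2)
o[480:,:]=0
cv2.imwrite('pics/v7.png',o[:480])
E
```

```text
[547.87614867  67.23841709 187.70357619] [ 3.13917650e+00 -7.24801828e-04  1.40781571e+00] [ 0.73267848 -0.13883197 -0.11944372]
529.3127990217804 156.57981927950294
panel top ends home [array([234. , 233.1]), array([311. , 218.4])] grip [308.9 193.3] end [307.4 185.3] tip [296.2 177.2]
```

View pics/v7.png

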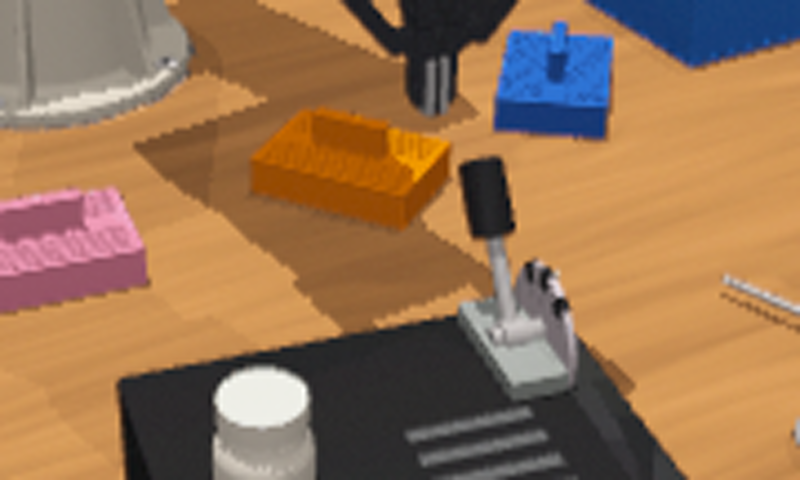

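Scene view: the drawer panel is hidden behind the unit's front, so it is home. The lever grip at (487,197) and the fingertip at (432,115) both match predictions within about 1 px. Now the lever push.

Call:
jog_arm --deltas '[{"gripper": 1,"translation": [0.187,-0.036,0],"dr": [0,0,0]},{"gripper": 1,"translation": [0.187,-0.036,0],"dr": [0,0,0]},{"gripper": 1,"translation": [0.15,-0.03,0],"dr": [0,0,0]},{"gripper": 1,"translation": [0.04,-0.007,0],"dr": [0,0,0]},{"gripper": 1,"translation": [0.04,-0.007,0],"dr": [0,0,0]},{"gripper": 1,"translation": [0.03,-0.005,0],"dr": [0,0,0]},{"gripper": 1,"translation": [0.03,-0.005,0],"dr": [0,0,0]}]'

```text
clock: 16.97
eef_pos: [612.4, 53.0, 187.0]
tcp_rot: [-3.14, 0.0, 1.405]
contact_force: [-2.5, -0.0, 2.3]
opening: -0.0
```

Call:
jog_arm --deltas '[{"gripper": 1,"translation": [0.03,-0.005,0],"dr": [0,0,0]},{"gripper": 1,"translation": [0.03,-0.005,0],"dr": [0,0,0]},{"gripper": 1,"translation": [0.03,-0.005,0],"dr": [0,0,0]}]'

```text
clock: 17.22
eef_pos: [620.9, 52.1, 187.2]
tcp_rot: [-3.139, 0.0, 1.406]
contact_force: [-5.0, 1.5, 3.7]
opening: 0.001
```

Call:
jog_arm --deltas '[{"gripper": 1,"translation": [0.03,-0.005,0],"dr": [0,0,0]},{"gripper": 1,"translation": [0.03,-0.005,0],"dr": [0,0,0]},{"gripper": 1,"translation": [0.03,-0.005,0],"dr": [0,0,0]}]'

```text
clock: 17.47
eef_pos: [631.1, 50.5, 187.3]
tcp_rot: [-3.141, -0.0, 1.406]
contact_force: [-1.7, 0.6, 1.2]
opening: 0.003
```

Call:
jog_arm --deltas '[{"gripper": 1,"translation": [0.02,-0.0033,0],"dr": [0,0,0]},{"gripper": 1,"translation": [0.02,-0.0033,0],"dr": [0,0,0]},{"gripper": 1,"translation": [0.02,-0.0033,0],"dr": [0,0,0]}]'

```text
clock: 17.72
eef_pos: [637.6, 49.3, 187.2]
tcp_rot: [3.141, -0.0, 1.405]
contact_force: [-1.7, 0.2, 0.8]
opening: -0.003
```

Call:
jog_arm --deltas '[{"gripper": 1,"translation": [0.02,-0.0033,0],"dr": [0,0,0]},{"gripper": 1,"translation": [0.02,-0.0033,0],"dr": [0,0,0]},{"gripper": 1,"translation": [0.02,-0.0033,0],"dr": [0,0,0]}]'

```text
clock: 17.97
eef_pos: [643.5, 48.3, 187.2]
tcp_rot: [3.141, 0.0, 1.405]
contact_force: [-0.4, 0.0, 0.7]
opening: 0.001
```

```bash
python3 - <<'E'
from h import *
s=r.sense();p=s['eef_pos'];t=-.1655;X=np.array([np.cos(t),np.sin(t),0]);Y=np.array([-np.sin(t),np.cos(t),0]);print(p@X,p@Y,s['contact_force'])
b=snap('scene','s8');W=lambda ux,uy,z:X*ux+Y*uy+[0,0,z]
for a in(-.3,-.15,0,.15,.3):print(a,proj('scene',W(666+80*np.sin(a),155,119+80*np.cos(a))),proj('scene',W(666+100*np.sin(a),155,119+100*np.cos(a))))
# black/rod columns: print saturation-free mask of dark pixels near
g=cv2.cvtColor(b,cv2.COLOR_BGR2HSV)
for v in range(178,222,3):print(v,''.join('#' if x[2]<60 else ('.' if x[1]>90 else 'o') for x in g[v,285:335]))
E
```

```text
626.7632574688992 153.67338272045936 [-0.44748294  0.03912366  0.68714399]
-0.3 [312.5 193.9] [311.9 185.9]
-0.15 [314.4 195.3] [314.4 187.6]
0 [316.5 197.5] [316.9 190.2]
0.15 [318.5 200.4] [319.5 193.8]
0.3 [320.5 203.9] [322.1 198.2]
178 ...............##################.................
181 ....................#####oo#ooo#.................o
184 ....................####ooo#ooo#..................
187 ....................####oo#######.................
190 .....................##############...............
193 .......................oo##########...............
196 .........................##########...............
199 .........................##########...............
202 .........................##########...............
205 ...........................######.................
208 ............................oooo..................
211 ............................oooooo#oo##oo.........
214 ............................ooooooooo#ooo.........
217 ......................oooooooooooooooooo##........
220 ..................oooooooooooooooooooooo#oo.......
```

Call:
jog_arm --deltas '[{"gripper": 1,"translation": [0.02,-0.0033,0],"dr": [0,0,0]},{"gripper": 1,"translation": [0.02,-0.0033,0],"dr": [0,0,0]},{"gripper": 1,"translation": [0.02,-0.0033,0],"dr": [0,0,0]},{"gripper": 1,"translation": [0.02,-0.0033,0],"dr": [0,0,0]}]'

```text
clock: 18.35
eef_pos: [651.4, 47.0, 187.2]
tcp_rot: [3.142, 0.0, 1.405]
contact_force: [-0.1, 0.3, 0.2]
opening: -0.003
```

Call:
jog_arm --deltas '[{"gripper": 1,"translation": [0.01,-0.0016,0],"dr": [0,0,0]},{"gripper": 1,"translation": [0.01,-0.0016,0],"dr": [0,0,0]},{"gripper": 1,"translation": [0.01,-0.0016,0],"dr": [0,0,0]}]'

```text
clock: 18.6
eef_pos: [654.2, 46.6, 187.2]
tcp_rot: [-3.142, 0.0, 1.405]
contact_force: [-0.6, -0.1, 0.5]
opening: 0.0
```

Call:
jog_arm --deltas '[{"gripper": 1,"translation": [-0.1,0.016,0],"dr": [0,0,0]},{"gripper": 1,"translation": [-0.3,0.05,0],"dr": [0,0,0]},{"gripper": 1,"translation": [-0.35,0.058,0],"dr": [0,0,0]},{"gripper": 1,"translation": [-0.35,0.058,0],"dr": [0,0,0]},{"gripper": 1,"translation": [-0.3,0.3,0.1],"dr": [0,0,0]},{"gripper": 1,"translation": [-0.2,0.3,0.1],"dr": [0,0,0]},{"gripper": 1,"translation": [-0.2,0.35,0.1],"dr": [0,0,0]},{"gripper": 1,"translation": [0,0.35,0],"dr": [0,0,0]},{"gripper": 1,"translation": [0,0.35,0],"dr": [0,0,0]},{"gripper": 1,"translation": [0,0.35,0],"dr": [0,0,0]},{"gripper": 1,"translation": [0,0,0],"dr": [0,0,0]},{"gripper": 1,"translation": [0,0,0],"dr": [0,0,0]}]'

```text
clock: 19.6
eef_pos: [474.5, 264.8, 216.7]
tcp_rot: [-3.141, 0.0, 1.408]
contact_force: [-0.4, -0.2, 0.4]
opening: 0.001
```

```bash
python3 - <<'E'
from h import *
s=r.sense();print(s['eef_pos'],s['contact_force'])
a=snap('top','t9');b=snap('scene','s9')
g=cv2.cvtColor(b,cv2.COLOR_BGR2HSV)
for v in range(178,226,3):print(v,''.join('#' if x[2]<60 else ('.' if x[1]>90 else 'o') for x in g[v,285:335]))
t=-.1655;X=np.array([np.cos(t),np.sin(t),0]);Y=np.array([-np.sin(t),np.cos(t),0]);W=lambda ux,uy,z:X*ux+Y*uy+[0,0,z]
print('panel home top view',[proj('top',W(598,uy,90)) for uy in(-35,175)])
o=np.zeros((600,800,3),np.uint8);o[:,:400]=cv2.resize(b[170:260,270:330],(400,600),interpolation=2);o[:,400:]=cv2.resize(a[95:215,220:300],(400,600),interpolation=2)
cv2.imwrite('pics/v9.png',o)
E
```

```text
[474.5061664  264.84203459 216.65748447] [-0.42173543 -0.23333407  0.38343468]
178 ..................................................
181 ..................................................
184 ..................................................
187 ..................................................
190 ...........................##########.............
193 ..........................###########.............
196 ..........................###########.............
199 ..........................###########.............
202 ..........................##########..............
205 ...........................#########..............
208 .............................oooo..o..............
211 .............................ooooo#oo##oo.........
214 .............................oooooooo#ooo.........
217 .....................ooooooooooooooooooo##........
220 ..................oooooooooooooooooooooo#oo.......
223 .....##############ooooooooooooooooooooooooo......
panel home top view [array([291. , 184.8]), array([229.4, 171. ])]
```

View pics/v9.png

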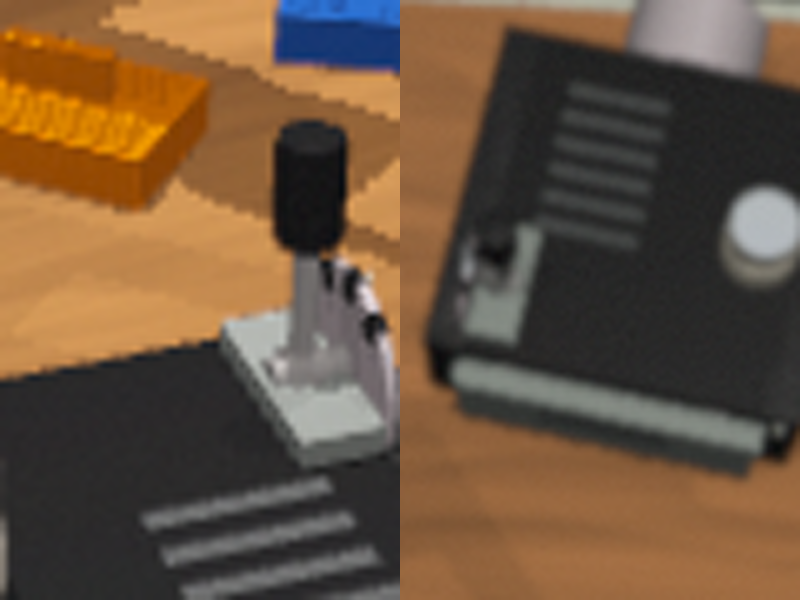

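Both checks agree. The lever stands upright: its grip is centred at column ≈316 and 316.5 was predicted for 0 rad. The panel lies against the unit: its outer top edge in the crop runs from (455,385) to (755,452), against a predicted (447,380) to (755,449).

```bash
python3 -c "
from rig import r
print(r.sign_off())"
```

```text
the job is handed in; nothing more can be done
None
```

The cartridge is in the drawer pocket, the drawer is pushed home and the lever stands upright in its middle notch. I handed the job in at about 20 s, well under the 64 s limit.

- **Cartridge:** I lifted the grey cartridge by its rib and lowered it level, rib up, until it touched the pocket floor (the force went from −2.8 to +3.7 N), then released it. The scene picture after the release showed it lying level. Once the drawer was shut I could no longer see it.
- **Drawer:** I pushed it in slowly, with a peak force of about 13 N along the push. The resistance rose and fell as the detent passed, and then the drawer stopped moving. In the last top view the panel edge is within about 1–2 pixels of its predicted home position. The click itself I could only infer from the force.
- **Lever:** I pushed it over the hump and it settled into the notch by itself; the contact force fell to about zero. After I backed off, its grip was within about 1 pixel of the upright prediction.

**What disagreed:** the first grasp closed just above the rib. The fingertips stand only about 4–10 mm ahead of the TCP, not the stated 25 mm. I opened, went 20 mm lower and gripped it on the second try. The failed grasp did not move the cartridge.

The other things on the bench looked undisturbed in the pictures. I did not measure each one afterwards.

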